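Make up two sampling kits

ROBOT

A 6-joint arm with a two-finger parallel gripper is mounted at the origin on the work surface. World frame = base frame: x ahead of the robot, y to its left, z up, the work surface at z = 0. Lengths are in m, angles in rad, forces in N, time in s.
With the tool pointing down it reaches from about 0.325 to 0.85 m from the base axis. Payload 4.4 kg.
Tool frame: the origin (TCP) lies midway between the tips of the shut fingers; the grasp point (between the pads) lies 19 mm behind it (bot.grasp_offset is the distance from the TCP to the grasp point, in m); z points along the fingers, x is the direction in which the jaws open and shut, and the axes are right-handed (so a half turn about z gives the same grasp; the last joint's range is limited). The gripper opens to 94 mm and grips with 3 to 60 N. Pads are 16 mm wide; open, the fingers measure 119 mm over their backs; the gripper's body (75 mm by 177 mm) begins 78 mm behind the grasp point.
Start: joints at [-1.411, 0.207, 1.542, -0, 1.393, -0.15], TCP at [0.176, -0.547, 0.205] pointing down, gripper open.
Joint ranges: [-2.73, 2.73], [-0.86, 2.22], [0.23, 2.46], [-1.11, 4.25], [0.08, 2.63], [-2.82, 2.82]. Speed limits (rad/s): [2.79, 2.79, 3.14, 3.14, 3.14, 3.14].

INTERFACE

Orientations are given as [roll, pitch, yaw] about the fixed x, y, z axes, in that order (R = Rz(yaw) Ry(pitch) Rx(roll)).
In Python, from rig import telemetry, get_image, camera_params, bot gives the robot as it stands.
- The arm moves only by the tool apply_moves, never from a script. Its argument "moves" is a list that holds one entry, the list of rows, each a list of 5 numbers: the finger opening in cm, from 0 to 9.4, then the shift along the world's x, y, z in cm, then the turn about the world's z in degrees. In form: [[[grip, x, y, z, spin], ...]]. A call has exactly 5 rows; each row shifts and turns the commanded pose from where the row before left it; what a row does not reach is not made up. A row lasts 1/12 s, in which the tool goes at most 41.7 mm and 7.16 degrees, less where a joint would pass 70% of its speed; a pose out of reach is approached as far as the arm can. A call is refused whole if a number of a shift passes 4.17 or a number of a turn 7.16, either way. A call with a gripper value outside its range is refused whole. The fingers move at their own pace and stop on an object; "squeeze" is the grip in N (left out, the last holds). Time passes only in rows, so rows that do not move let the fingers close, or fill a call up. It gives the time, the measured TCP pose, the force and the opening at its end, in the units of the state.
- telemetry.sense(): the state, without advancing time (a new reading comes with each control period).
- get_image(name): name is "scene" or "top" or "wrist"; returns the picture (400x640x3 uint8, blue, green, red); there is no depth.
- camera_params(name): a dict with "mtx" (3x3 intrinsics, pixels), "cam_to_world" (4x4, takes a point from camera to world coordinates). Camera axes: x right, y down, z forward; pixel columns grow to the right and rows downward; lengths in m; the calibration is good to about 2 mm. A picture is of the moment at which its call begins: read the wrist's pose just before it. camera_params takes no time and is no camera call; for the wrist camera it gives the pose at the moment of the call.
- bot.finish_job(): hands the job in, once; it reports no verdict.
The state is a dict: "t": time; "qpos": joint angles; "qvel": joint speeds; "joint_torque": joint torques, N m; "ee_pos": TCP position; "ee_rot": TCP orientation; "ft_force": force on the tool from outside, world axes, zero at the start; "torque": the same for the moment, N m; "grip_width": finger opening in m.
Only numpy, scipy, OpenCV 4.12 (cv2) and the standard library are available. Lean on these libraries where they do the work, as an engineer would, in place of code of your own. Each camera call takes 0.05 s, during which the arm holds its last target. There are 200 camera calls.

TASK

Make up the two sampling kits: put the red-capped jar and the spray bottle into the blue tray, and the black-capped jar and the pipette-tip box into the yellow tray, one thing to a pocket. Set each down gently, standing upright and flat on the pocket's floor, let go of it, and knock nothing over. The green-capped jar and the stack of petri dishes are not wanted: leave them where they are.

Things in the scene. Friction and masses are not known exactly. Their poses are not given: they have to be found in the camera images.
- jar_red: Red-capped specimen jar, upright plain cylinder 44 mm in diameter and 72 mm high in all: frosted pale body up to 58 mm, then a flat red screw cap 43 mm wide and 14 mm high; about 90 g. Origin: centre of its underside, z up along its axis. Goes into the blue tray.
- jar_black: Black-capped specimen jar, upright plain cylinder 44 mm in diameter and 72 mm high in all: frosted pale body up to 58 mm, then a flat black screw cap 43 mm wide and 14 mm high; about 90 g. Origin: centre of its underside, z up along its axis. Goes into the yellow tray.
- jar_green: Green-capped specimen jar, upright plain cylinder 44 mm in diameter and 72 mm high in all: frosted pale body up to 58 mm, then a flat green screw cap 43 mm wide and 14 mm high; about 90 g. Origin: centre of its underside, z up along its axis. Not wanted: stays where it stands.
- spray: White spray bottle, upright, 100 mm high: round body 40 mm in diameter up to 74 mm, a shoulder tapering to 84 mm, then an orange nozzle cap 18 mm wide; a blue label strip; about 120 g. Origin: centre of its underside, z up along its axis. Goes into the blue tray.
- tip_box: Blue pipette-tip box, closed (one solid piece), 44 mm (its x) by 62 mm (its y) by 58 mm high, with a paler blue top with twelve white dots; about 110 g; it may be turned by up to 35 degrees from the base axes. Origin: centre of its underside, z up. Goes into the yellow tray; its 62 mm length belongs along the 84 mm (y) side of a pocket (crosswise it has only 2 mm to spare at each end).
- petri: Stack of three closed sand-coloured petri dishes, 60 mm in diameter and 35 mm high, one solid piece. Origin: centre of its underside. Not wanted: stays where it stands.
- tray_blue: Blue open kit tray, fixed, 74 (its x) by 180 mm (its y); floor 4 mm thick; walls 4 mm thick, tops 20 mm above the table. A like divider at y = 0 makes two pockets, each 66 (x) by 84 mm (y) inside, centred at y = +44 and -44 mm. Origin: centre of its underside, on the table; z up. Turned up to 15 degrees; either tray may be the left one. For the red-capped jar and the spray bottle; either pocket.
- tray_yellow: Yellow open kit tray, fixed, 74 (its x) by 180 mm (its y); floor 4 mm thick; walls 4 mm thick, tops 20 mm above the table. A like divider at y = 0 makes two pockets, each 66 (x) by 84 mm (y) inside, centred at y = +44 and -44 mm. Origin: centre of its underside, on the table; z up. Turned up to 15 degrees; either tray may be the left one. For the black-capped jar and the tip box; either pocket.
There are look-alikes about, which are no part of the job. Leave any purple look-alike of the jar_red alone. Of the things shaped like the tray_yellow, the yellow one is meant.

How it is judged:
By the outcome, as a careful person would: the job done as asked, in the order asked, and still so for the second after the job is handed in, with the robot touching nothing.
It also fails if it takes over 104 s, if anything falls off the work surface, if the arm or the gripper's body presses on something with over 40 N, if the wrist force passes 120 N, or if a joint passes its speed limit or range.

## Working session

There is one attempt and no reset: what is moved stays moved. The work goes in short steps, Python scripts to look and compute and a tool call to move; the robot and the scene stay as the last step left them, time stands still between calls to the robot, and variables do not carry over. Pictures are saved under pics/ and viewed, about 12 in all and at most 16, crops included, and the job is handed in when it is done.

Besides the shell and the picture viewer there is one more tool, called after "Request:" as name([rows], argument=value, ...), one row to a line, values as JSON. apply_moves: Moves the arm, as the interface text tells. Its arguments: {"type":"object","properties":{"moves":{"type":"array","items":{"type":"array","items":{"type":"array","items":{"type":"number"}}}},"squeeze":{"type":"number"}},"required":["moves"]}

```bash
mkdir -p pics; ls; python3 - <<'E'
from rig import telemetry,get_image,camera_params,bot
import cv2
for n in("top","scene"):
    cv2.imwrite(f"pics/{n}0.png",get_image(n)); p=camera_params(n); print(n,p)
s=telemetry.sense(); print(s)
E
```

```text
pics
top {'mtx': array([[382.38862967,   0.        , 324.0769812 ],
       [  0.        , 382.38862967, 196.8676546 ],
       [  0.        ,   0.        ,   1.        ]]), 'cam_to_world': array([[ 3.17140676e-03, -9.97757254e-01,  6.68610874e-02,
         3.81599358e-01],
       [-9.99865064e-01, -4.24158751e-03, -1.58701558e-02,
         5.95101968e-04],
       [ 1.61181602e-02, -6.68017348e-02, -9.97636072e-01,
         9.97675866e-01],
       [ 0.00000000e+00,  0.00000000e+00,  0.00000000e+00,
         1.00000000e+00]])}
scene {'mtx': array([[369.25817723,   0.        , 315.48687343],
       [  0.        , 369.25817723, 197.38439571],
       [  0.        ,   0.        ,   1.        ]]), 'cam_to_world': array([[ 0.11124224,  0.50882709, -0.85365108,  1.15733829],
       [ 0.99365971, -0.07103391,  0.0871468 , -0.05866008],
       [-0.01629552, -0.85793309, -0.51350295,  0.46876312],
       [ 0.        ,  0.        ,  0.        ,  1.        ]])}
{'t': 0.1, 'qpos': array([-1.41051770e+00,  2.07340779e-01,  1.54281059e+00, -3.19995223e-05,
        1.39346602e+00, -1.50526703e-01]), 'qvel': array([-0.00155412, -0.00135128, -0.00400121, -0.00115037, -0.00071651,
       -0.00201791]), 'joint_torque': array([-5.89948631e-04, -3.71862566e+01, -2.82291806e+01,  6.99926913e-02,
        3.11995915e-02, -5.91886374e-05]), 'ee_pos': array([ 0.17569718, -0.54673991,  0.20440374]), 'ee_rot': array([-3.14132016e+00,  2.00656459e-03, -1.25998505e+00]), 'ft_force': array([-0.27660557, -0.48024785, -0.67635361]), 'torque': array([-0.00728512,  0.01599086, -0.03606461]), 'grip_width': 0.09393930396891137}
```

View pics/top0.png

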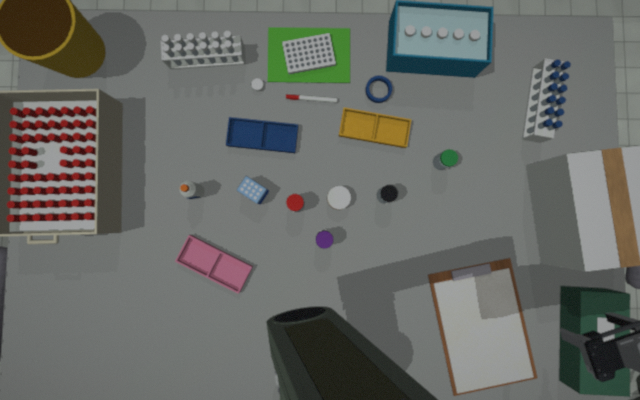

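View pics/scene0.png

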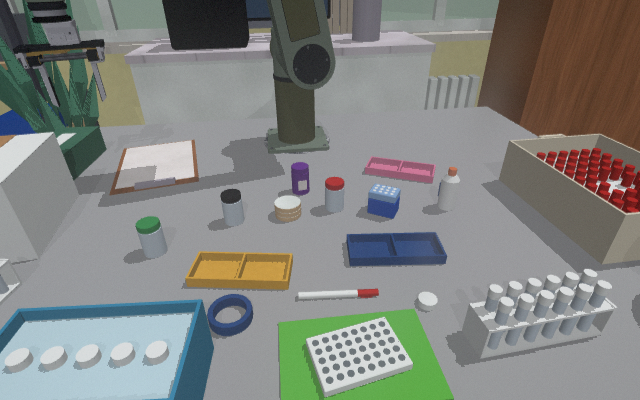

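The top view shows these positions:
- Caps: red (295,203), black (389,194), green (449,158). The purple look-alike is at (324,239).
- Other objects: petri (339,198), tip box (253,189), spray (188,190).
- Trays: blue (262,136), yellow (375,128), pink decoy (215,263).

I'll enlarge the middle of the picture to confirm these.

```bash
python3 - <<'E'
import cv2
i=cv2.imread("pics/top0.png")
cv2.imwrite("pics/c1.png",cv2.resize(i[105:225,170:310],None,fx=5,fy=5,interpolation=cv2.INTER_CUBIC))
cv2.imwrite("pics/c2.png",cv2.resize(i[95:215,280:420],None,fx=5,fy=5,interpolation=cv2.INTER_CUBIC))
E
```

```text
(no output)
```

View pics/c1.png

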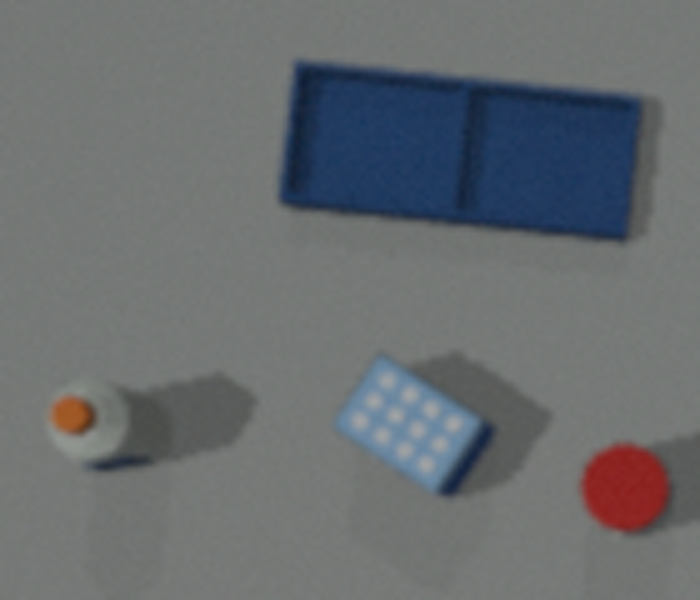

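View pics/c2.png

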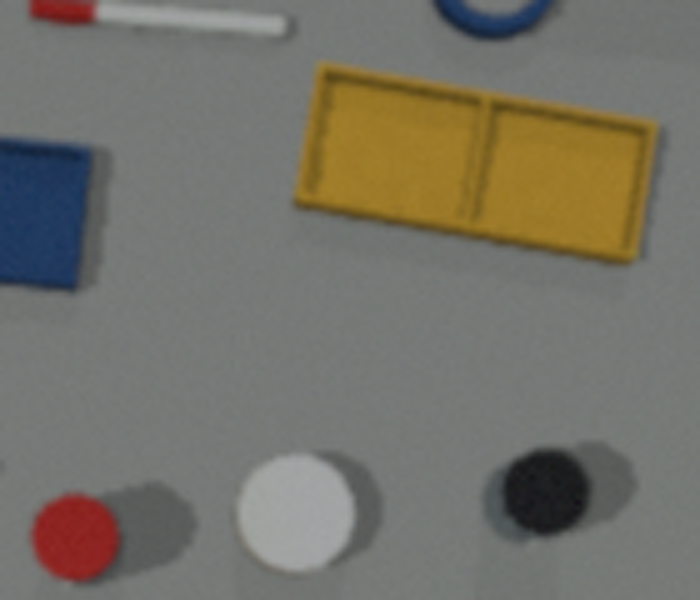

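```bash
cat > h.py <<'E'
import numpy as np,cv2
from rig import telemetry,get_image,camera_params,bot
def pt(name,u,v,z,p=None):
    p=p or camera_params(name); M=p["cam_to_world"]
    d=M[:3,:3]@np.linalg.inv(p["mtx"])@[u,v,1]; o=M[:3,3]
    return (o+d*(z-o[2])/d[2])[:2]
E
python3 - <<'E'
from h import *
def c(o,L,z): return np.array([pt("top",o[0]+(u+.5)/5-.5,o[1]+(v+.5)/5-.5,z) for u,v in L])
a=(170,105);b=(280,95)
for n,o,L,z in[("blue",a,[(296,62),(640,97),(627,240),(281,204)],.02),("yel",b,[(320,64),(658,122),(634,263),(295,205)],.02),("box",a,[(380,354),(482,424),(437,492),(335,425)],.058)]:
    P=c(o,L,z); m=P.mean(0); l=(P[0]+P[3]-P[1]-P[2])/2; w=(P[0]+P[1]-P[2]-P[3])/2
    print(n,m.round(4),"len",np.hypot(*l),np.hypot(*w),"yaw",np.degrees(np.arctan2(-l[0],l[1])),np.degrees(np.arctan2(w[1],w[0])))
for n,o,q,z in[("spray",a,(72,415),.1),("red",a,(626,488),.072),("red2",b,(76,537),.072),("blk",b,(546,491),.072),("petri",b,(296,512),.035),("purp",(0,0),(0,0),0)]:
    print(n,c(o,[q],z)[0].round(4))
print("purple",pt("top",324,239,.08),"green",pt("top",449,158,.072))
E
```

```text
blue [0.6074 0.1464] len 0.1789564722830446 0.07492340431270396 yaw -5.5664906552691 -4.725047476399931
yel [ 0.6291 -0.1467] len 0.17867732688215252 0.0756499098672095 yaw -9.44697743388455 -10.046089894482634
box [0.4624 0.1647] len 0.060684849305476386 0.040576912550220355 yaw -33.59498769871974 -32.02856391986386
spray [0.4621 0.3146]
red [0.4304 0.0567]
red2 [0.4309 0.0567]
blk [ 0.4542 -0.1717]
petri [ 0.4459 -0.0519]
purp [0.9728 0.8531]
purple [ 0.34226763 -0.01413905] green [ 0.54062189 -0.32069876]
```

Request:
apply_moves([
  [[9.4,1.27,3.02,0,-0.9],[9.4,1.27,3.02,0,-0.9],[9.4,1.27,3.02,0,-0.9],[9.4,1.27,3.02,0,-0.9],[9.4,1.27,3.02,0,-0.9]],
], squeeze=12)

```text
t: 0.52
ee_pos: [0.2395, -0.3946, 0.2048]
ee_rot: [3.142, 0.001, -1.34]
ft_force: [0.1, -0.1, 0.8]
grip_width: 0.0938
```

Request:
apply_moves([
  [[9.4,1.27,3.02,0,-0.9],[9.4,1.27,3.02,0,-0.9],[9.4,1.27,3.02,0,-0.9],[9.4,1.27,3.02,0,-0.9],[9.4,1.27,3.02,0,-0.9]],
])

```text
t: 0.93
ee_pos: [0.3029, -0.2437, 0.2051]
ee_rot: [3.141, 0.0, -1.418]
ft_force: [0.1, -0.0, 0.2]
grip_width: 0.0937
```

Request:
apply_moves([
  [[9.4,1.27,3.02,0,-0.9],[9.4,1.27,3.02,0,-0.9],[9.4,1.27,3.02,0,-0.9],[9.4,1.27,3.02,0,-0.9],[9.4,1.27,3.02,0,-0.9]],
])

```text
t: 1.35
ee_pos: [0.3663, -0.0928, 0.2052]
ee_rot: [3.142, -0.0, -1.497]
ft_force: [1.2, -0.0, -0.4]
grip_width: 0.0939
```

Request:
apply_moves([
  [[9.4,1.27,3.02,0,-0.9],[9.4,1.27,3.02,0,-0.9],[9.4,1.27,3.02,0,-0.9],[9.4,1.27,3.02,0,-0.9],[9.4,0,0,0,0]],
])

```text
t: 1.77
ee_pos: [0.418, 0.0309, 0.2052]
ee_rot: [-3.141, 0.003, -1.552]
ft_force: [-0.6, -0.5, -0.5]
grip_width: 0.0942
```

```bash
python3 - <<'E'
from h import *
s=telemetry.sense(); p=camera_params("wrist"); i=get_image("wrist")
print(s["ee_pos"],s["ee_rot"],p); cv2.imwrite("pics/w1.png",i)
E
```

```text
[0.41796644 0.03086288 0.20522211] [-3.14121825e+00  2.56464215e-03 -1.55248043e+00] {'mtx': array([[321.24927809,   0.        , 317.56266427],
       [  0.        , 321.24927809, 203.08812541],
       [  0.        ,   0.        ,   1.        ]]), 'cam_to_world': array([[ 0.01810457, -0.97173588, -0.23537546,  0.48666433],
       [-0.99983454, -0.01801082, -0.00254837,  0.03150288],
       [-0.00176296,  0.23538265, -0.97190118,  0.38505747],
       [ 0.        ,  0.        ,  0.        ,  1.        ]])}
```

View pics/w1.png

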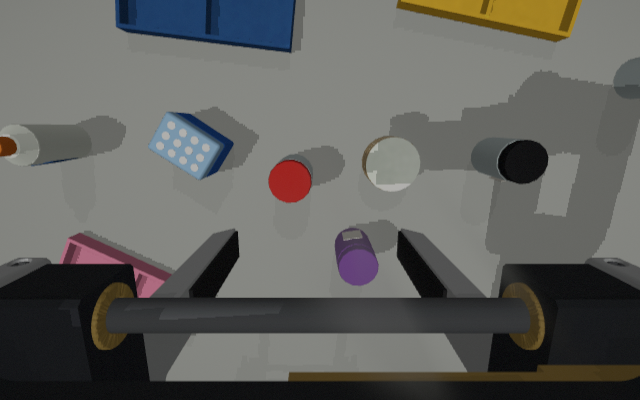

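The wrist view shows the red cap at (291,181), black cap (523,161), petri (391,164), purple (357,266) and tip-box top around (187,146).

```bash
python3 - <<'E'
from h import *
for n,u,v,z in[("red",291,181,.072),("blk",523,161,.072),("petri",391,164,.035),("b1",170,113,.058),("b2",219,138,.058),("b3",200,179,.058),("b4",149,147,.058),("blueBR",291,51,.02),("blueBL",117,26,.02),("yelBR",566,40,.02),("purple",357,266,.08)]:
    print(n,pt("wrist",u,v,z).round(4))
E
```

```text
red [0.4318 0.0547]
blk [ 0.4555 -0.1706]
petri [ 0.4461 -0.0512]
b1 [0.4947 0.1742]
b2 [0.4715 0.1276]
b3 [0.4298 0.1494]
b4 [0.4614 0.1983]
blueBR [0.5607 0.0586]
blueBL [0.5813 0.2378]
yelBR [ 0.5764 -0.2274]
purple [ 0.3462 -0.0134]
```

Request:
apply_moves([
  [[9.4,0.4,0.8,0,0],[9.4,0.4,0.8,-1,0],[9.4,0.5,0.9,-2,0],[9.4,0,0,-3,0],[9.4,0,0,-3,0]],
])

```text
t: 2.23
ee_pos: [0.4311, 0.0509, 0.1147]
ee_rot: [-3.139, -0.0, -1.56]
ft_force: [-0.4, -0.2, -0.4]
grip_width: 0.0942
```

Request:
apply_moves([
  [[9.4,0,0,-2.5,0],[9.4,0,0,-2.5,0],[9.4,0,0,-2.0,0],[9.4,0,0,-1.3,0],[9.4,0,0,-0.6,0]],
])

```text
t: 2.65
ee_pos: [0.4276, 0.0507, 0.0236]
ee_rot: [3.136, 0.0, -1.561]
ft_force: [-0.2, -0.2, 0.5]
grip_width: 0.0941
```

Request:
apply_moves([
  [[4.0,0,0,0,0],[4.0,0,0,0,0],[4.0,0,0,0,0],[4.0,0,0,0,0],[4.0,0,0,0,0]],
], squeeze=12)

```text
t: 3.07
ee_pos: [0.4312, 0.0512, 0.0274]
ee_rot: [-3.139, -0.0, -1.559]
ft_force: [-0.4, 0.5, -0.4]
grip_width: 0.0642
```

Request:
apply_moves([
  [[4.0,0,0,0,0],[4.0,0,0,0,0],[4.0,0,0,0,0],[4.0,0,0,0,0],[4.0,0,0,0,0]],
])

```text
t: 3.48
ee_pos: [0.4305, 0.0515, 0.0268]
ee_rot: [-3.141, 0.0, -1.558]
ft_force: [-1.8, 0.6, 4.1]
grip_width: 0.0439
```

Request:
apply_moves([
  [[4.0,0,0,0,0],[4.0,0,0,0.5,0],[4.0,0,0,1,0],[4.0,0,0,1.5,0],[4.0,0,0,2,0]],
])

```text
t: 3.9
ee_pos: [0.4284, 0.0512, 0.0761]
ee_rot: [3.138, -0.0, -1.558]
ft_force: [0.2, -0.2, -0.4]
grip_width: 0.0435
```

Request:
apply_moves([
  [[4.0,1,0.3,1,0],[4.0,1.5,0.4,0,0],[4.0,2,0.6,0,0],[4.0,2,0.6,0,0],[4.0,2,0.6,0,0]],
])

```text
t: 4.32
ee_pos: [0.5159, 0.0763, 0.0871]
ee_rot: [-3.141, -0.0, -1.559]
ft_force: [-0.4, -1.0, 0.3]
grip_width: 0.0438
```

Request:
apply_moves([
  [[4.0,2,0.6,0,0],[4.0,2,0.6,0,0],[4.0,2,0.6,0,0],[4.0,1.8,0.5,0,0],[4.0,1,0.3,0,0]],
])

```text
t: 4.73
ee_pos: [0.605, 0.1026, 0.087]
ee_rot: [-3.14, -0.0, -1.558]
ft_force: [-0.5, -0.4, -0.4]
grip_width: 0.0437
```

Request:
apply_moves([
  [[4.0,0,0,0,0],[4.0,0,0,0,0],[4.0,0,0,0,0],[4.0,0,0,0,0],[4.0,0,0,0,0]],
])

```text
t: 5.15
ee_pos: [0.6022, 0.1021, 0.0865]
ee_rot: [3.141, -0.0, -1.559]
ft_force: [-1.1, -0.5, -1.5]
grip_width: 0.044
```

```bash
python3 - <<'E'
from h import *
s=telemetry.sense(); i=get_image("wrist")
print(s["ee_pos"],s["ee_rot"],s["grip_width"]); cv2.imwrite("pics/w2.png",i)
E
```

```text
[0.60223794 0.1021091  0.08646948] [ 3.14087379e+00 -1.47776069e-04 -1.55857908e+00] 0.04398482228131154
```

View pics/w2.png

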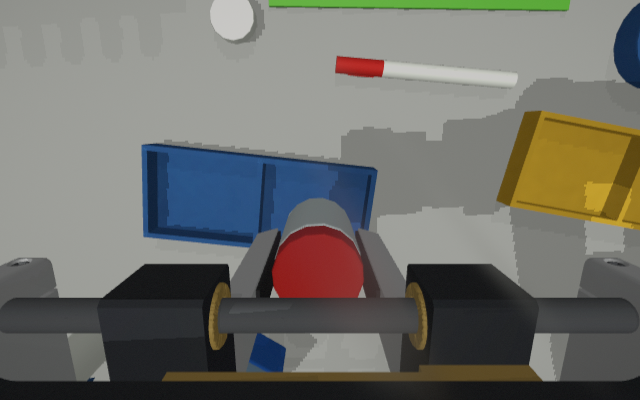

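The jar is held upright in front of the right blue pocket, and the far tray rim runs from (142,146) to (377,170).

```bash
python3 - <<'E'
from h import *
for u,v in[(142,146),(377,170),(145,237)]: print(pt("wrist",u,v,.02).round(4))
import math
t=math.radians(-5.3);R=np.array([[math.cos(t),-math.sin(t)],[math.sin(t),math.cos(t)]])
for q in[(.037,.09),(.037,-.09),(-.037,.09)]: print((R@q+[.6074,.1464]).round(4))
E
```

```text
[0.6542 0.2352]
[0.6381 0.0565]
[0.5815 0.2412]
[0.6526 0.2326]
[0.6359 0.0534]
[0.5789 0.2394]
```

Request:
apply_moves([
  [[4.0,0,0,-1,0],[4.0,0,0,-1.5,0],[4.0,0,0,-1.5,0],[4.0,0,0,-0.8,0],[4.0,0,0,-0.3,0]],
])

```text
t: 5.62
ee_pos: [0.6011, 0.1022, 0.033]
ee_rot: [3.137, -0.0, -1.559]
ft_force: [-0.5, 0.8, -1.4]
grip_width: 0.044
```

Request:
apply_moves([
  [[4.0,0,0,-0.1,0],[4.0,0,0,0,0],[4.0,0,0,-0.1,0],[4.0,0,0,0,0],[4.0,0,0,0,0]],
])

```text
t: 6.03
ee_pos: [0.6038, 0.1024, 0.0342]
ee_rot: [-3.14, 0.0, -1.558]
ft_force: [0.3, 0.8, -0.7]
grip_width: 0.0435
```

Request:
apply_moves([
  [[4.0,0,0,-0.1,0],[4.0,0,0,0,0],[4.0,0,0,-0.1,0],[4.0,0,0,0,0],[4.0,0,0,0,0]],
])

```text
t: 6.45
ee_pos: [0.603, 0.1023, 0.0313]
ee_rot: [3.141, 0.0, -1.558]
ft_force: [-1.1, 0.5, -1.4]
grip_width: 0.0435
```

Request:
apply_moves([
  [[4.0,0,0,-0.1,0],[4.0,0,0,0,0],[4.0,0,0,0,0],[4.0,0,0,0,0],[4.0,0,0,0,0]],
])

```text
t: 6.87
ee_pos: [0.6033, 0.1023, 0.0309]
ee_rot: [-3.141, 0.0, -1.558]
ft_force: [-1.0, 0.0, 3.2]
grip_width: 0.044
```

Request:
apply_moves([
  [[9.0,0,0,0,0],[9.0,0,0,0,0],[9.0,0,0,0,0],[9.0,0,0,0,0],[9.0,0,0,0,0]],
])

```text
t: 7.28
ee_pos: [0.6031, 0.1023, 0.0302]
ee_rot: [3.141, -0.0, -1.558]
ft_force: [-0.3, -0.2, 0.5]
grip_width: 0.0739
```

Request:
apply_moves([
  [[9.0,0,0,0.5,0],[9.0,0,0,1.5,0],[9.0,0,0,3,0],[9.0,0,0,3.5,0],[9.0,0,0,3.5,0]],
])

```text
t: 7.7
ee_pos: [0.6023, 0.1023, 0.1512]
ee_rot: [3.14, 0.0, -1.558]
ft_force: [-0.4, -1.2, -0.3]
grip_width: 0.0902
```

Request:
apply_moves([
  [[9.2,0,0,2,0],[9.4,-1,1.5,2,0],[9.4,-1.7,2.5,0,0],[9.4,-1.7,2.5,0,0],[9.4,-1.7,2.5,0,0]],
])

```text
t: 8.12
ee_pos: [0.542, 0.193, 0.1917]
ee_rot: [-3.14, 0.001, -1.56]
ft_force: [1.0, -0.3, -1.1]
grip_width: 0.0937
```

Request:
apply_moves([
  [[9.4,-1.7,2.5,0,0],[9.4,-1.7,2.5,0,0],[9.4,-1.7,2.5,0,0],[9.4,-1.7,2.5,0,0],[9.4,0,0,0,0]],
])

```text
t: 8.53
ee_pos: [0.471, 0.2962, 0.1909]
ee_rot: [3.14, 0.002, -1.553]
ft_force: [-0.2, 0.5, 0.5]
grip_width: 0.0941
```

```bash
python3 - <<'E'
from h import *
s=telemetry.sense(); i=get_image("wrist")
print(s["ee_pos"],s["ee_rot"],s["grip_width"]); cv2.imwrite("pics/w3.png",i)
E
```

```text
[0.47095904 0.29621065 0.19086907] [ 3.14035163e+00  2.25245294e-03 -1.55327223e+00] 0.09407765799932757
```

View pics/w3.png

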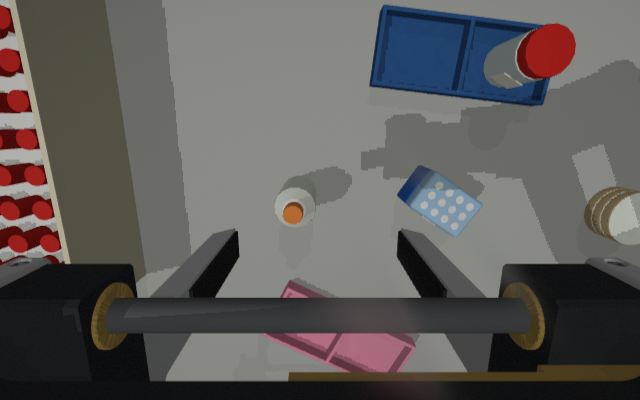

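The red jar stands in its blue pocket. The spray nozzle is at (293,213), and the vial crate's near wall has its foot at about (130,210).

```bash
python3 - <<'E'
from h import *
print("spray",pt("wrist",293,213,.1),"sh",pt("wrist",295,207,.08),"crate foot",pt("wrist",135,210,0),[pt("wrist",50,210,z) for z in(.05,.08,.1)])
P=[pt("wrist",u,v,.058) for u,v in[(430,168),(482,205),(457,237),(405,203)]];print(P,np.mean(P,0))
E
```

```text
spray [0.46648589 0.3153169 ] sh [0.46679536 0.31492733] crate foot [0.43946476 0.51124106] [array([0.45177085, 0.56980044]), array([0.46014928, 0.5441108 ]), array([0.4657349 , 0.52698438])]
[array([0.50258785, 0.18470547]), array([0.46629312, 0.12886239]), array([0.43204795, 0.14991899]), array([0.46709097, 0.20626912])] [0.46700497 0.16743899]
```

Request:
apply_moves([
  [[9.4,-0.2,0.7,0,0],[9.4,-0.2,0.7,0,0],[9.4,-0.2,0.5,-1,0],[9.4,0,0,-2,0],[9.4,0,0,-3,0]],
])

```text
t: 9.0
ee_pos: [0.471, 0.3124, 0.1323]
ee_rot: [-3.135, 0.003, -1.559]
ft_force: [-0.3, 0.6, 0.2]
grip_width: 0.0936
```

Request:
apply_moves([
  [[9.4,0,0,-3,0],[9.4,0,0,-3,0],[9.4,0,0,-2.2,0],[9.4,0,0,-1.2,0],[9.4,0,0,-0.6,0]],
])

```text
t: 9.42
ee_pos: [0.4666, 0.3101, 0.0275]
ee_rot: [3.137, -0.002, -1.559]
ft_force: [0.3, 0.3, 0.6]
grip_width: 0.0938
```

Request:
apply_moves([
  [[3.6,0,0,0,0],[3.6,0,0,0,0],[3.6,0,0,0,0],[3.6,0,0,0,0],[3.6,0,0,0,0]],
])

```text
t: 9.83
ee_pos: [0.4693, 0.3119, 0.032]
ee_rot: [-3.139, 0.001, -1.558]
ft_force: [0.5, 0.2, 0.4]
grip_width: 0.064
```

Request:
apply_moves([
  [[3.6,0,0,0,0],[3.6,0,0,0,0],[3.6,0,0,0,0],[3.6,0,0,0,0],[3.6,0,0,0,0]],
])

```text
t: 10.25
ee_pos: [0.4685, 0.3118, 0.031]
ee_rot: [-3.141, 0.001, -1.558]
ft_force: [-0.9, 1.5, 2.0]
grip_width: 0.0399
```

Request:
apply_moves([
  [[3.6,0,0,0,0],[3.6,0,0,0,0],[3.6,0,0,0,0],[3.6,0,0,0,0],[3.6,0,0,0,0]],
])

```text
t: 10.67
ee_pos: [0.4685, 0.3118, 0.0309]
ee_rot: [-3.141, 0.001, -1.558]
ft_force: [-0.8, 3.3, 5.5]
grip_width: 0.0398
```

Request:
apply_moves([
  [[3.6,0,0,0.5,0],[3.6,0,0,1,0],[3.6,0,0,1.5,0],[3.6,0,0,2,0],[3.6,0,0,1.5,0]],
])

```text
t: 11.08
ee_pos: [0.4677, 0.3105, 0.0962]
ee_rot: [3.141, -0.002, -1.558]
ft_force: [1.3, -0.6, -1.0]
grip_width: 0.0396
```

Request:
apply_moves([
  [[3.6,0.7,-0.6,0.5,0],[3.6,1.4,-1.2,0,0],[3.6,1.7,-1.4,0,0],[3.6,1.7,-1.4,0,0],[3.6,1.7,-1.4,0,0]],
])

```text
t: 11.5
ee_pos: [0.5403, 0.2496, 0.0996]
ee_rot: [3.14, -0.001, -1.558]
ft_force: [-0.4, -0.1, -1.0]
grip_width: 0.0399
```

Request:
apply_moves([
  [[3.6,1.7,-1.4,0,0],[3.6,1.7,-1.4,0,0],[3.6,1.7,-1.4,0,0],[3.6,1.4,-1.2,0,0],[3.6,0.7,-0.6,0,0]],
])

```text
t: 11.92
ee_pos: [0.6134, 0.1884, 0.0995]
ee_rot: [3.141, -0.002, -1.561]
ft_force: [-0.1, 0.4, -1.1]
grip_width: 0.0397
```

Request:
apply_moves([
  [[3.6,0,0,0,0],[3.6,0,0,0,0],[3.6,0,0,0,0],[3.6,0,0,0,0],[3.6,0,0,0,0]],
])

```text
t: 12.33
ee_pos: [0.6113, 0.1922, 0.1004]
ee_rot: [3.141, 0.0, -1.557]
ft_force: [-0.4, 0.2, -0.9]
grip_width: 0.0402
```

Request:
apply_moves([
  [[3.6,0,0,-1,0],[3.6,0,0,-2,0],[3.6,0,0,-1.7,0],[3.6,0,0,-0.9,0],[3.6,0,0,-0.4,0]],
])

```text
t: 12.75
ee_pos: [0.6099, 0.1913, 0.0377]
ee_rot: [3.137, -0.001, -1.558]
ft_force: [-0.2, -0.8, -1.5]
grip_width: 0.0397
```

Request:
apply_moves([
  [[3.6,0,0,0,0],[3.6,0,0,-0.1,0],[3.6,0,0,0,0],[3.6,0,0,0,0],[3.6,0,0,0,0]],
])

```text
t: 13.17
ee_pos: [0.613, 0.1915, 0.0405]
ee_rot: [-3.14, 0.0, -1.558]
ft_force: [0.5, -0.2, -1.3]
grip_width: 0.0399
```

Request:
apply_moves([
  [[3.6,0,0,-0.1,0],[3.6,0,0,0,0],[3.6,0,0,-0.1,0],[3.6,0,0,0,0],[3.6,0,0,0,0]],
])

```text
t: 13.58
ee_pos: [0.612, 0.1913, 0.0373]
ee_rot: [3.141, -0.0, -1.558]
ft_force: [-1.7, -0.4, -2.1]
grip_width: 0.0397
```

Request:
apply_moves([
  [[3.6,0,0,-0.1,0],[3.6,0,0,0,0],[3.6,0,0,0,0],[3.6,0,0,0,0],[3.6,0,0,0,0]],
])

```text
t: 14.0
ee_pos: [0.6122, 0.1913, 0.0365]
ee_rot: [-3.142, 0.0, -1.559]
ft_force: [0.5, 0.2, -2.0]
grip_width: 0.0399
```

Request:
apply_moves([
  [[3.6,0,0,-0.1,0],[3.6,0,0,0,0],[3.6,0,0,0,0],[3.6,0,0,0,0],[3.6,0,0,0,0]],
])

```text
t: 14.42
ee_pos: [0.6122, 0.1913, 0.0355]
ee_rot: [-3.142, 0.0, -1.558]
ft_force: [-0.4, 0.0, -1.8]
grip_width: 0.0398
```

Request:
apply_moves([
  [[3.6,0,0,-0.1,0],[3.6,0,0,0,0],[3.6,0,0,0,0],[3.6,0,0,0,0],[3.6,0,0,0,0]],
])

```text
t: 14.83
ee_pos: [0.6124, 0.1914, 0.035]
ee_rot: [-3.141, 0.0, -1.558]
ft_force: [-2.4, 0.1, 4.1]
grip_width: 0.0399
```

Request:
apply_moves([
  [[7,0,0,0,0],[7,0,0,0,0],[7,0,0,0,0],[7,0,0,0,0],[7,0,0,0,0]],
])

```text
t: 15.25
ee_pos: [0.612, 0.1913, 0.0342]
ee_rot: [3.141, -0.0, -1.558]
ft_force: [0.3, -0.6, -0.2]
grip_width: 0.0688
```

Request:
apply_moves([
  [[7,0,0,0.5,0],[7,0,0,1.5,0],[7,0,0,3,0],[7,0,0,3.5,0],[7,0,0,3.5,0]],
])

```text
t: 15.67
ee_pos: [0.6113, 0.1912, 0.1551]
ee_rot: [3.14, -0.0, -1.558]
ft_force: [0.6, -0.4, -0.2]
grip_width: 0.0701
```

Request:
apply_moves([
  [[7,0,0,3,0],[9.4,-0.8,-2,1,0],[9.4,-1.5,-3.4,0,0],[9.4,-1.5,-3.4,0,0],[9.4,-1.5,-3.4,0,0]],
])

```text
t: 16.08
ee_pos: [0.5587, 0.0685, 0.1955]
ee_rot: [-3.14, -0.0, -1.557]
ft_force: [-0.2, 0.7, 0.4]
grip_width: 0.0921
```

Request:
apply_moves([
  [[9.4,-1.5,-3.4,0,0],[9.4,-1.5,-3.4,0,0],[9.4,-1.5,-3.4,0,0],[9.4,-1.5,-3.4,0,0],[9.4,-1.5,-3.4,0,0]],
])

```text
t: 16.5
ee_pos: [0.4832, -0.102, 0.195]
ee_rot: [-3.141, -0.0, -1.558]
ft_force: [0.5, -0.7, 0.5]
grip_width: 0.094
```

Request:
apply_moves([
  [[9.4,-1.5,-3.4,0,0],[9.4,-0.8,-2,0,0],[9.4,0,0,0,0],[9.4,0,0,0,0],[9.4,0,0,0,0]],
])

```text
t: 16.92
ee_pos: [0.4614, -0.1541, 0.1947]
ee_rot: [-3.141, 0.0, -1.559]
ft_force: [-0.5, -0.3, -0.1]
grip_width: 0.0936
```

```bash
python3 - <<'E'
from h import *
s=telemetry.sense(); i=get_image("wrist")
print(s["ee_pos"],s["ee_rot"],s["grip_width"]); cv2.imwrite("pics/w4.png",i)
E
```

```text
[ 0.46141889 -0.15413673  0.19470408] [-3.14094156e+00  4.40241233e-04 -1.55852041e+00] 0.09362443010345683
```

View pics/w4.png

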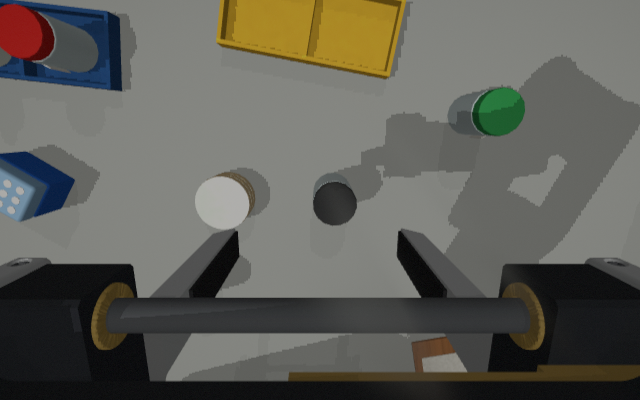

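The black cap is at (335,203), petri (222,202), green (498,111), and the near yellow rim runs from (219,43) to (388,77).

```bash
python3 - <<'E'
from h import *
print("blk",pt("wrist",335,203,.072),"pet",pt("wrist",222,202,.035),"yel",pt("wrist",219,43,.02),pt("wrist",388,77,.02))
import math
t=math.radians(-9.7);R=np.array([[math.cos(t),-math.sin(t)],[math.sin(t),math.cos(t)]])
for q in[(-.037,.09),(-.037,-.09),(0,.044),(0,-.044)]: print((R@q+[.6291,-.1467]).round(4))
E
```

```text
blk [ 0.45730029 -0.17098214] pet [ 0.44788779 -0.05042606] yel [ 0.60990747 -0.05225897] [ 0.57984205 -0.22552284]
[ 0.6078 -0.0518]
[ 0.5775 -0.2292]
[ 0.6365 -0.1033]
[ 0.6217 -0.1901]
```

Request:
apply_moves([
  [[9.4,-0.2,-0.7,0,0],[9.4,-0.2,-0.6,0,0],[9.4,-0.1,-0.5,-1,0],[9.4,0,0,-2,0],[9.4,0,0,-3,0]],
])

```text
t: 17.38
ee_pos: [0.4585, -0.1743, 0.1359]
ee_rot: [-3.136, -0.004, -1.558]
ft_force: [-0.3, 0.2, -0.8]
grip_width: 0.0936
```

Request:
apply_moves([
  [[9.4,0,0,-3,0],[9.4,0,0,-3,0],[9.4,0,0,-2.5,0],[9.4,0,0,-1.5,0],[9.4,0,0,-0.8,0]],
])

```text
t: 17.8
ee_pos: [0.4537, -0.1713, 0.0231]
ee_rot: [3.137, 0.003, -1.558]
ft_force: [-0.4, -0.1, 0.7]
grip_width: 0.0943
```

Request:
apply_moves([
  [[4,0,0,0,0],[4,0,0,0,0],[4,0,0,0,0],[4,0,0,0,0],[4,0,0,0,0]],
])

```text
t: 18.22
ee_pos: [0.4572, -0.1733, 0.0277]
ee_rot: [-3.139, -0.001, -1.558]
ft_force: [0.2, -0.1, 0.2]
grip_width: 0.0639
```

Request:
apply_moves([
  [[4,0,0,0,0],[4,0,0,0,0],[4,0,0,0,0],[4,0,0,0,0],[4,0,0,0,0]],
])

```text
t: 18.63
ee_pos: [0.4564, -0.1727, 0.0268]
ee_rot: [-3.141, -0.0, -1.558]
ft_force: [-1.2, 0.6, 3.5]
grip_width: 0.0438
```

Request:
apply_moves([
  [[4,0,0,0,0],[4,0,0,0,0],[4,0,0,0,0],[4,0,0,0,0],[4,0,0,0,0]],
])

```text
t: 19.05
ee_pos: [0.4564, -0.1727, 0.0268]
ee_rot: [-3.141, -0.0, -1.558]
ft_force: [-0.8, 1.6, 5.6]
grip_width: 0.0437
```

Request:
apply_moves([
  [[4,0,0,0.5,0],[4,0,0,1,0],[4,0,0,1.5,0],[4,0,0,2,0],[4,0,0,1,0]],
])

```text
t: 19.47
ee_pos: [0.4572, -0.1734, 0.0887]
ee_rot: [-3.139, -0.002, -1.558]
ft_force: [1.6, 0.3, -0.7]
grip_width: 0.0436
```

Request:
apply_moves([
  [[4,0.8,0,0,0],[4,1.6,-0.1,0,0],[4,2,-0.2,0,0],[4,2,-0.3,0,0],[4,2,-0.2,0,0]],
])

```text
t: 19.88
ee_pos: [0.5409, -0.1806, 0.0855]
ee_rot: [3.141, 0.0, -1.559]
ft_force: [-0.0, 0.1, 0.0]
grip_width: 0.0438
```

Request:
apply_moves([
  [[4,2,-0.3,0,0],[4,2,-0.2,0,0],[4,2,-0.2,0,0],[4,1.5,-0.1,0,0],[4,0.8,0,0,0]],
])

```text
t: 20.3
ee_pos: [0.6248, -0.1886, 0.0852]
ee_rot: [3.142, 0.0, -1.558]
ft_force: [0.5, -0.4, -0.7]
grip_width: 0.0438
```

Request:
apply_moves([
  [[4,0,0,0,0],[4,0,0,0,0],[4,0,0,0,0],[4,0,0,0,0],[4,0,0,0,0]],
])

```text
t: 20.72
ee_pos: [0.6223, -0.1886, 0.0864]
ee_rot: [3.141, 0.0, -1.559]
ft_force: [-0.0, -0.9, -0.7]
grip_width: 0.0439
```

Target z is about 0.0308, so descend 5.2 cm first and then in 1 mm steps.

Request:
apply_moves([
  [[4,0,0,-1,0],[4,0,0,-1.6,0],[4,0,0,-1.4,0],[4,0,0,-0.8,0],[4,0,0,-0.4,0]],
])

```text
t: 21.13
ee_pos: [0.6212, -0.1879, 0.0317]
ee_rot: [3.138, 0.002, -1.559]
ft_force: [0.2, 0.4, 0.2]
grip_width: 0.0439
```

Request:
apply_moves([
  [[4,0,0,0,0],[4,0,0,0,0],[4,0,0,-0.1,0],[4,0,0,0,0],[4,0,0,0,0]],
])

```text
t: 21.55
ee_pos: [0.6237, -0.1889, 0.0342]
ee_rot: [-3.14, -0.001, -1.558]
ft_force: [0.1, 0.4, -0.8]
grip_width: 0.0439
```

Request:
apply_moves([
  [[4,0,0,-0.1,0],[4,0,0,0,0],[4,0,0,0,0],[4,0,0,0,0],[4,0,0,0,0]],
])

```text
t: 21.97
ee_pos: [0.6231, -0.1886, 0.0325]
ee_rot: [3.142, 0.0, -1.558]
ft_force: [-0.6, 0.6, -0.2]
grip_width: 0.0437
```

Request:
apply_moves([
  [[4,0,0,-0.1,0],[4,0,0,0,0],[4,0,0,0,0],[4,0,0,0,0],[4,0,0,0,0]],
])

```text
t: 22.38
ee_pos: [0.6231, -0.1887, 0.0314]
ee_rot: [-3.142, 0.0, -1.558]
ft_force: [0.3, -0.6, -1.3]
grip_width: 0.0438
```

Request:
apply_moves([
  [[4,0,0,-0.1,0],[4,0,0,0,0],[4,0,0,0,0],[4,0,0,0,0],[4,0,0,0,0]],
])

```text
t: 22.8
ee_pos: [0.6233, -0.1888, 0.0309]
ee_rot: [-3.141, -0.0, -1.559]
ft_force: [-0.5, 0.3, 1.9]
grip_width: 0.0435
```

Request:
apply_moves([
  [[8,0,0,0,0],[8,0,0,0,0],[8,0,0,0,0],[8,0,0,0,0],[8,0,0,0,0]],
])

```text
t: 23.22
ee_pos: [0.623, -0.1886, 0.0302]
ee_rot: [3.141, 0.0, -1.558]
ft_force: [-0.1, -0.5, -0.0]
grip_width: 0.0739
```

Request:
apply_moves([
  [[8,0,0,0.5,0],[8,0,0,1.5,0],[8,0,0,3,0],[8,0,0,3.5,0],[8,0,0,3.5,0]],
])

```text
t: 23.63
ee_pos: [0.6223, -0.1883, 0.1511]
ee_rot: [3.14, 0.001, -1.558]
ft_force: [0.5, 0.2, 0.1]
grip_width: 0.08
```

Request:
apply_moves([
  [[8,0,0,3,0],[9.4,-0.8,1.5,1,-3.4],[9.4,-1.5,3.3,0,-3.4],[9.4,-1.5,3.3,0,-3.4],[9.4,-1.5,3.3,0,-3.4]],
])

```text
t: 24.05
ee_pos: [0.5697, -0.0739, 0.1914]
ee_rot: [-3.14, 0.0, -1.8]
ft_force: [0.9, 0.1, 0.4]
grip_width: 0.0941
```

Request:
apply_moves([
  [[9.4,-1.5,3.3,0,-3.4],[9.4,-1.5,3.3,0,-3.4],[9.4,-1.5,3.3,0,-3.4],[9.4,-1.5,3.3,0,-3.4],[9.4,-1.5,3.3,0,-3.4]],
])

```text
t: 24.47
ee_pos: [0.4942, 0.0917, 0.191]
ee_rot: [-3.141, 0.001, -2.096]
ft_force: [0.6, -0.1, -0.1]
grip_width: 0.0941
```

Request:
apply_moves([
  [[9.4,-1.5,3.3,0,-3.4],[9.4,-1.5,2.7,0,0],[9.4,0,0,0,0],[9.4,0,0,0,0],[9.4,0,0,0,0]],
])

```text
t: 24.88
ee_pos: [0.4656, 0.15, 0.1909]
ee_rot: [-3.14, 0.0, -2.151]
ft_force: [-0.5, -1.0, -0.6]
grip_width: 0.0939
```

```bash
python3 - <<'E'
from h import *
s=telemetry.sense(); i=get_image("wrist")
print(s["ee_pos"],s["ee_rot"],s["grip_width"]); cv2.imwrite("pics/w5.png",i)
E
```

```text
[0.46559345 0.15002226 0.19091576] [-3.14032529e+00  2.34499413e-04 -2.15139308e+00] 0.09386277241141501
```

View pics/w5.png

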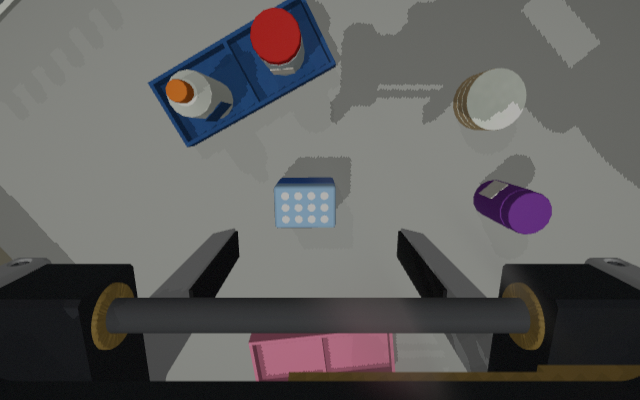

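Red jar and spray bottle both stand in the blue tray. The box top's corners are (275,187), (335,187), (335,228) and (276,227), square with the jaws.

```bash
python3 - <<'E'
from h import *
P=[pt("wrist",u,v,.058) for u,v in[(275,187),(335,187),(335,228),(275.5,227)]];print(np.round(P,4),np.mean(P,0))
l=P[0]-P[1]+P[3]-P[2];print(np.degrees(np.arctan2(-l[0],l[1])))
E
```

```text
[[0.497  0.1796]
 [0.4644 0.13  ]
 [0.4286 0.153 ]
 [0.4628 0.203 ]] [0.46318282 0.16640853]
-33.86225547489832
```

Request:
apply_moves([
  [[9.4,-0.1,0.6,0,0],[9.4,-0.1,0.6,0,0],[9.4,0,0.4,-1,-0.3],[9.4,0,0,-2,0],[9.4,0,0,-3,0]],
])

```text
t: 25.35
ee_pos: [0.4659, 0.167, 0.1319]
ee_rot: [-3.137, 0.005, -2.157]
ft_force: [1.3, 0.0, -0.3]
grip_width: 0.0939
```

Request:
apply_moves([
  [[9.4,0,0,-3,0],[9.4,0,0,-3,0],[9.4,0,0,-2.6,0],[9.4,0,0,-1.5,0],[9.4,0,0,-0.8,0]],
])

```text
t: 25.77
ee_pos: [0.4604, 0.1658, 0.0179]
ee_rot: [3.137, -0.004, -2.158]
ft_force: [-0.4, -0.1, -0.4]
grip_width: 0.0937
```

Request:
apply_moves([
  [[5.8,0,0,0,0],[5.8,0,0,0,0],[5.8,0,0,0,0],[5.8,0,0,0,0],[5.8,0,0,0,0]],
])

```text
t: 26.18
ee_pos: [0.4644, 0.1666, 0.0228]
ee_rot: [-3.139, 0.002, -2.157]
ft_force: [0.3, -0.9, 0.6]
grip_width: 0.0643
```

Request:
apply_moves([
  [[5.8,0,0,0,0],[5.8,0,0,0,0],[5.8,0,0,0,0],[5.8,0,0,0,0],[5.8,0,0,0,0]],
])

```text
t: 26.6
ee_pos: [0.4643, 0.1666, 0.0227]
ee_rot: [-3.14, 0.002, -2.157]
ft_force: [-0.9, 0.2, 6.7]
grip_width: 0.062
```

Request:
apply_moves([
  [[5.8,0,0,0.5,0],[5.8,0,0,1.5,0],[5.8,0,0,2.5,0],[5.8,0,0,2.5,0],[5.8,0,0,2,0]],
])

```text
t: 27.02
ee_pos: [0.4629, 0.1663, 0.1127]
ee_rot: [3.142, -0.0, -2.157]
ft_force: [0.6, 0.5, -1.6]
grip_width: 0.0619
```

Request:
apply_moves([
  [[5.8,0.6,-1,0,0.8],[5.8,1.25,-1.92,0,1.7],[5.8,1.25,-1.92,0,1.7],[5.8,1.25,-1.92,0,1.7],[5.8,1.25,-1.92,0,1.7]],
])

```text
t: 27.43
ee_pos: [0.5189, 0.0788, 0.1112]
ee_rot: [3.141, -0.0, -2.023]
ft_force: [-0.1, 0.3, -1.1]
grip_width: 0.062
```

Request:
apply_moves([
  [[5.8,1.25,-1.92,0,1.7],[5.8,1.25,-1.92,0,1.7],[5.8,1.25,-1.92,0,1.7],[5.8,1.25,-1.92,0,1.7],[5.8,1.25,-1.92,0,1.7]],
])

```text
t: 27.85
ee_pos: [0.5813, -0.0173, 0.1109]
ee_rot: [3.14, -0.0, -1.875]
ft_force: [0.6, 0.3, -1.3]
grip_width: 0.062
```

Request:
apply_moves([
  [[5.8,1.25,-1.92,0,1.7],[5.8,1.25,-1.92,0,1.7],[5.8,1.25,-1.92,0,1.7],[5.8,1.2,-1.92,0,1.7],[5.8,0.6,-0.9,0,1]],
])

```text
t: 28.27
ee_pos: [0.6377, -0.1047, 0.1109]
ee_rot: [3.141, -0.001, -1.74]
ft_force: [0.7, 0.1, -1.2]
grip_width: 0.0627
```

Request:
apply_moves([
  [[5.8,0,0,0,0],[5.8,0,0,0,0],[5.8,0,0,0,0],[5.8,0,0,0,0],[5.8,0,0,0,0]],
])

```text
t: 28.68
ee_pos: [0.6365, -0.1012, 0.1114]
ee_rot: [3.141, 0.0, -1.739]
ft_force: [-0.8, 0.5, -0.8]
grip_width: 0.0619
```

```bash
python3 - <<'E'
from h import *
s=telemetry.sense(); i=get_image("wrist")
print(s["ee_pos"],s["ee_rot"],s["grip_width"]); cv2.imwrite("pics/w6.png",i)
E
```

```text
[ 0.63654346 -0.10116464  0.11135265] [ 3.14089044e+00  2.25575953e-04 -1.73898433e+00] 0.06193489021954051
```

View pics/w6.png

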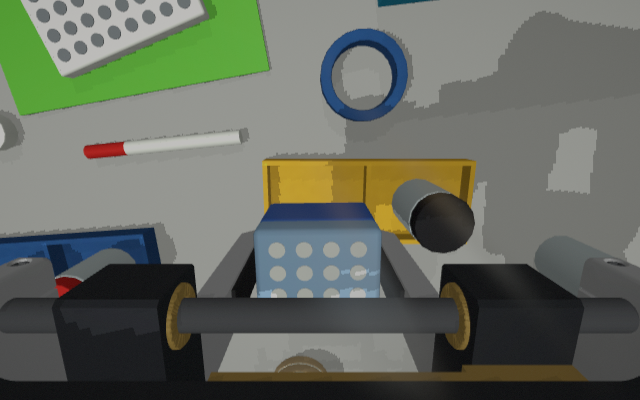

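The box is square over the left yellow pocket, and the black jar stands in the right one.

Request:
apply_moves([
  [[5.8,0,0,-1.2,0],[5.8,0,0,-2.4,0],[5.8,0,0,-2.4,0],[5.8,0,0,-1.4,0],[5.8,0,0,-0.6,0]],
])

```text
t: 29.15
ee_pos: [0.6342, -0.1012, 0.0275]
ee_rot: [3.135, 0.001, -1.74]
ft_force: [-1.6, -0.0, -0.2]
grip_width: 0.0621
```

Request:
apply_moves([
  [[5.8,0,0,0,0],[5.8,0,0,0,0],[5.8,0,0,-0.1,0],[5.8,0,0,0,0],[5.8,0,0,0,0]],
])

```text
t: 29.57
ee_pos: [0.6382, -0.1026, 0.0319]
ee_rot: [-3.139, -0.0, -1.74]
ft_force: [-0.6, -0.1, -1.0]
grip_width: 0.0622
```

Request:
apply_moves([
  [[5.8,0,0,-0.1,0],[5.8,0,0,0,0],[5.8,0,0,0,0],[5.8,0,0,0,0],[5.8,0,0,0,0]],
])

```text
t: 29.98
ee_pos: [0.6371, -0.1022, 0.0295]
ee_rot: [-3.142, 0.0, -1.74]
ft_force: [0.2, 0.4, -1.6]
grip_width: 0.0621
```

Request:
apply_moves([
  [[5.8,0,0,-0.1,0],[5.8,0,0,0,0],[5.8,0,0,0,0],[5.8,0,0,0,0],[5.8,0,0,0,0]],
])

```text
t: 30.4
ee_pos: [0.6371, -0.1023, 0.0284]
ee_rot: [3.142, 0.0, -1.74]
ft_force: [0.0, -0.3, -0.7]
grip_width: 0.0624
```

Request:
apply_moves([
  [[5.8,0,0,-0.1,0],[5.8,0,0,0,0],[5.8,0,0,0,0],[5.8,0,0,0,0],[5.8,0,0,0,0]],
])

```text
t: 30.82
ee_pos: [0.6371, -0.1023, 0.0274]
ee_rot: [3.142, -0.0, -1.74]
ft_force: [0.2, 0.0, -0.5]
grip_width: 0.0622
```

Request:
apply_moves([
  [[5.8,0,0,-0.1,0],[5.8,0,0,0,0],[5.8,0,0,0,0],[5.8,0,0,0,0],[5.8,0,0,0,0]],
])

```text
t: 31.23
ee_pos: [0.6373, -0.1023, 0.0267]
ee_rot: [-3.141, -0.0, -1.74]
ft_force: [-0.8, 0.6, 1.0]
grip_width: 0.0618
```

Request:
apply_moves([
  [[8,0,0,0,0],[8,0,0,0,0],[8,0,0,0,0],[8,0,0,0,0],[8,0,0,0,0]],
])

```text
t: 31.65
ee_pos: [0.6371, -0.1022, 0.0263]
ee_rot: [3.141, 0.0, -1.74]
ft_force: [0.1, -0.0, -0.7]
grip_width: 0.0801
```

Request:
apply_moves([
  [[8,0,0,0.5,0],[8,0,0,1.5,0],[8,0,0,3,0],[8,0,0,4,0],[8,0,0,4,0]],
])

```text
t: 32.07
ee_pos: [0.6359, -0.1019, 0.1568]
ee_rot: [3.138, 0.0, -1.74]
ft_force: [0.4, 0.4, -0.0]
grip_width: 0.0802
```

Request:
apply_moves([
  [[8,0,0,4,0],[8,-1,0.5,3,0],[8,-2.5,1,2,0],[8,-2.5,1,0,0],[8,-2.5,1,0,0]],
])

```text
t: 32.48
ee_pos: [0.5526, -0.0673, 0.2495]
ee_rot: [-3.136, -0.001, -1.74]
ft_force: [-0.3, -0.5, 0.6]
grip_width: 0.0797
```

Request:
apply_moves([
  [[8,-3,1.5,0,0],[8,-3,1.5,0,0],[8,-3,1.5,0,0],[8,-2,1,0,0],[8,0,0,0,0]],
])

```text
t: 32.9
ee_pos: [0.4388, -0.0104, 0.2467]
ee_rot: [3.141, 0.001, -1.738]
ft_force: [0.6, -0.7, -0.4]
grip_width: 0.0802
```

```bash
python3 - <<'E'
from h import *
s=telemetry.sense(); i=get_image("wrist"); j=get_image("scene")
print(s["t"],s["ee_pos"])
cv2.imwrite("pics/end.png",np.vstack([cv2.resize(i,(480,300)),cv2.resize(j[130:300,120:480],(480,227))]))
E
```

```text
32.9 [ 0.43879946 -0.01039704  0.24665181]
```

View pics/end.png

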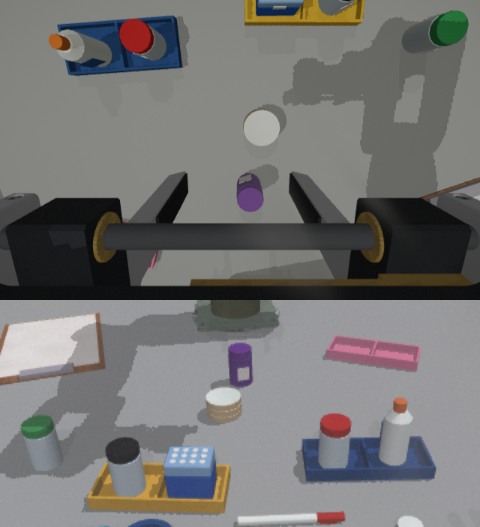

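The scene view shows both kits standing upright in their trays (blue tray around (367,458), yellow around (160,487)). The petri stack, green jar and purple jar have not moved, and nothing was knocked over. I'm handing the job in.

```bash
python3 -c "
from rig import bot; print(bot.finish_job())"
```

```text
the job is handed in; nothing more can be done
None
```

Both kits are made up and the job is handed in, at about 33 s of the 104 s allowed. The blue tray holds the red-capped jar and the spray bottle. The yellow tray holds the black-capped jar and the tip box, with its length along the long (y) side of the pocket.

- **Final pictures:** All four things stand upright in separate pockets, with the gripper clear of everything. The green-capped jar, petri stack and purple look-alike look undisturbed.
- **Setting down:** I lowered each thing in 1 mm steps until the force showed contact, then let go. Contact read 2–4 N for the jars and the spray bottle, but only about 1 N for the tip box, which is close to sensor noise. The box was at its expected floor height (TCP at 26.7 mm), so I took it as seated.
- **Disagreements:** Camera estimates of the same thing differed by about 2–5 mm. The first grasp (red jar) was about 4 mm off centre in y. No check failed.

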